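# Nest three egg pans on one hook

### The arm

A 7-joint arm with a two-finger parallel gripper is mounted at the origin on a cart in front of the work surface, level with it; the furniture and walls round the work are solid. World frame = base frame: x ahead of the robot, y to its left, z up, the work surface at z = 0. Lengths are in mm, angles in degrees, forces in N, time in s.
With the tool pointing down it reaches from about 400 to 900 mm from the base axis. Payload 5.6 kg.
Tool frame: the origin (TCP) lies midway between the tips of the shut fingers; the grasp point (between the pads) lies 19 mm behind it; z points along the fingers, y is the line along which they close (so a half turn about z gives the same grasp; the last joint's range is limited). The gripper opens to 92 mm and grips with 3 to 60 N. Pads are 20 mm wide; open, the fingers measure 128 mm over their backs; the gripper's body (75 mm by 189 mm) begins 69 mm behind the grasp point.
Start: joints at [68.354, 26.786, -0.665, 91.828, 0.344, 61.387, -3.226], TCP at [213.536, -613.931, 214.592] pointing down, gripper open.
Joint ranges: [-144.91, 144.91], [-17.63, 115.5], [-89.93, 88.59], [15.96, 139.68], [-74.01, 254.01], [8.47, 105.57], [-167.45, 167.45]. Speed limits (degrees/s): [147.25, 147.25, 180, 180, 180, 180, 180].

### API

Orientations are given as [roll, pitch, yaw] about the fixed x, y, z axes, in that order (R = Rz(yaw) Ry(pitch) Rx(roll)).
In Python, from cell import status, viewer, workorder gives the robot as it stands. The module is installed in compiled form; this text tells all that it offers.
- The arm moves only by the shell command python3 -m pendant 'ROWS' [FORCE]. ROWS is JSON, a list of rows, each an object with "claw": the opening, from 0 (shut) to 1 (fully open); "dp": the shift along the world's x, y, z in mm, a list of three; "angular": the turn, a rotation vector about the world's x, y, z in rad, a list of three. In form: [{"claw": claw, "dp": [tx, ty, tz], "angular": [ax, ay, az]}, ...]. A call has 1 to 20 rows; each row is the pose to reach, as a shift and turn from the pose commanded when the call began; what a row does not reach only later rows make up. A row lasts 1/8 s, in which the tool goes at most 62.5 mm and 10.7 degrees, less where a joint would pass 70% of its speed; a pose out of reach is approached as far as the arm can. A call with a gripper value outside its range is refused whole. The fingers move at their own pace and stop on an object; FORCE is the grip in N (left out, the last holds). Time passes only in rows, so rows that repeat a pose let the fingers close. It gives the time, the measured TCP pose, the force, the opening and the grip force at its end, in the units of the state.
- status.get_state(): the state, without advancing time (a new reading comes with each control period).
- viewer.camera(name): name is "scene" or "side" or "wrist"; returns the picture (420x560x3 uint8, red, green, blue); there is no depth.
- viewer.calibration(name): a dict with "fx", "fy", "cx", "cy" (pixels), "D" ([k1, k2, p1, p2, k3] as OpenCV has them; the pictures are not rectified), "xyz" and "orientation" of the camera in the world. Camera axes: x right, y down, z forward; pixel columns grow to the right and rows downward; lengths in mm; the calibration is good to about 2 mm. A picture is of the moment at which its call begins: read the wrist's pose just before it. calibration takes no time and is no camera call; for the wrist camera it gives the pose at the moment of the call.
- workorder.sign_off(): hands the job in; it is judged then, once.
The state is a dict: "t": time; "joint_positions": joint angles; "qd": joint speeds; "joint_torque": joint torques, N m; "tcp_pos": TCP position; "tcp_rot": TCP orientation; "wrist_force": force on the tool from outside, world axes, zero at the start; "ft_torque": the same for the moment, N m; "grip_width": finger opening in mm; "grip_force": force on a finger pad.
Only numpy, scipy, OpenCV 4.12 (cv2) and the standard library are available. Lean on these libraries where they do the work, as an engineer would, in place of code of your own. Each camera call takes 0.05 s, during which the arm holds its last target. There are 200 camera calls.

### The job

Put the three square egg pans away on the stand's hook, one after another, largest first: thread the hole in each handle over the hook and push it back along the bar until you feel it press home (the large one against the rubber buffer, each smaller one against the handle behind it) with a light push of about 6 to 15 N, before you let it go and fetch the next. In the end all three hang upright, nested with their handles together, and nothing else on the worktop has been moved.

Things in the scene. Friction and masses are not known exactly. Their poses are not given: they have to be found in the camera images.
- pan_large_grip (a point): Centre of the grip tab on the large (red) pan's wooden handle. Axes: z up along the handle, x out of the pan's back, y along its width. The tab is 30 mm wide (y), 10 mm thick (x), and reaches from 20 mm below to 13 mm above this point; grip it from above across the 30 mm. The pan's lower edge is 160 mm below this point.
- pan_large_eye (a point): Centre of the large (red) pan's hanging hole, 34 mm below its grip point, same axes. The round hole, 20 mm in diameter, runs along x through a wooden eye block below the tab, 30 mm wide, 30 mm high and 18 mm thick (x, +-9 mm).
- pan_large: The large square egg pan: red, 100 mm wide and high, 30 mm deep, walls 4 mm, about 0.26 kg (+-25 %), upright, handle up, open side to its own -x. Origin at the centre of the hanging hole, axes as at the grip point; its back lies at x = +9 mm, its rim at -21 mm, its middle 76 mm below. Its side towards the handle is open for 36 mm round the neck, so that pans nest.
- pan_medium_grip (a point): Centre of the grip tab on the medium (yellow) pan's wooden handle. Axes: z up along the handle, x out of the pan's back, y along its width. The tab is 30 mm wide (y), 10 mm thick (x), and reaches from 20 mm below to 13 mm above this point; grip it from above across the 30 mm. The pan's lower edge is 150 mm below this point.
- pan_medium_eye (a point): Centre of the medium (yellow) pan's hanging hole, 34 mm below its grip point, same axes. The round hole, 20 mm in diameter, runs along x through a wooden eye block below the tab, 30 mm wide, 30 mm high and 18 mm thick (x, +-9 mm).
- pan_medium: The medium square egg pan: yellow, 80 mm wide and high, 30 mm deep, walls 4 mm, about 0.2 kg (+-25 %), upright, handle up, open side to its own -x. Origin at the centre of the hanging hole, axes as at the grip point; its back lies at x = +9 mm, its rim at -21 mm, its middle 76 mm below. Its side towards the handle is open for 36 mm round the neck, so that pans nest.
- pan_small_grip (a point): Centre of the grip tab on the small (white) pan's wooden handle. Axes: z up along the handle, x out of the pan's back, y along its width. The tab is 30 mm wide (y), 10 mm thick (x), and reaches from 20 mm below to 13 mm above this point; grip it from above across the 30 mm. The pan's lower edge is 140 mm below this point.
- pan_small_eye (a point): Centre of the small (white) pan's hanging hole, 34 mm below its grip point, same axes. The round hole, 20 mm in diameter, runs along x through a wooden eye block below the tab, 30 mm wide, 30 mm high and 18 mm thick (x, +-9 mm).
- pan_small: The small square egg pan: white, 60 mm wide and high, 30 mm deep, walls 4 mm, about 0.15 kg (+-25 %), upright, handle up, open side to its own -x. Origin at the centre of the hanging hole, axes as at the grip point; its back lies at x = +9 mm, its rim at -21 mm, its middle 76 mm below. Its side towards the handle is open for 36 mm round the neck, so that pans nest.
- stand: Fixed stand with one hook; wooden base 150x130x12 mm, post 16 mm thick at x = +20 mm, top at 215 mm. Origin on the worktop; the hook points to its -x, roughly to the robot. The hook is a steel bar, 8 mm in diameter, level at z = 190 mm from the post to x = -125 mm, then rising straight by 8 mm over its last 28 mm to a tip at x = -153 mm.
- hook_bar (a point): A point on the axis of the bar, x = -80 mm, z = 190 mm in the stand's frame, same axes. A pan hangs with its hole centre 6 mm below the axis. Pressed together, the hole centres stand 18 mm apart, the large pan's 9 mm in front of the buffer; each pan's back then lies inside the next larger pan. Pans stay where they are left along the bar, they do not slide home alone.
- hook_tip (a point): Centre of the hook's round tip. At the back of the bar is a black rubber buffer, 28 mm in diameter, on a brass collar that is clamped anywhere in a 24 mm range: the buffer's front lies between x = -26 and -50 mm in the stand's frame, where is not reported and must be felt. It is sprung, about 7 N per mm, with 5 mm of travel.
- rack: Fixed wooden rack, 200x130 mm, with three slots 60 mm apart along its x; origin on the worktop, floor at 6 mm. Each slot, between two wire hoops 56 mm high, holds one pan on its lower edge; which pan is where varies. Drawn straight up, a pan clears the hoops after 55 mm; carried with its grip point 345 mm above the worktop it clears the other handles.
- mug: Bystander to leave alone: large white mug with a leaf pattern and a handle, 92x127x95 mm; origin at the centre of its underside.
- timer: Bystander to leave alone: cream round kitchen timer, 62x62x58 mm; origin at the centre of its underside.
- spice: Bystander to leave alone: spice jar with red lid, 45x45x106 mm; origin at the centre of its underside.
- tin: Bystander to leave alone: red food tin, 58x57x72 mm; origin at the centre of its underside.
- teabox: Bystander to leave alone: dark blue tea carton, 64x123x88 mm; origin at the centre of its underside.

How it is judged (in metres and radians):
On the way, in this order (a step that is already met when the one before it is completed fails the run):
1. the large pan is on the hook and pressed back against the buffer at the back of the hook with more than 4 N (y of pan_large_eye in the frame of stand between -0.006 and 0.006 m and z of pan_large_eye in the frame of stand between 0.178 and 0.196 m and x of pan_large_eye in the frame of stand between -0.125 and -0.015 m and contact force between pan_large and stand above 4 N and x of pan_large_eye in the frame of stand above -0.064 m), for 0.1 s.
2. the medium pan is on the hook and pressed back against the large pan's wooden handle with more than 4 N (y of pan_medium_eye in the frame of stand between -0.006 and 0.006 m and z of pan_medium_eye in the frame of stand between 0.178 and 0.196 m and x of pan_medium_eye in the frame of stand between -0.125 and -0.015 m and contact force between pan_medium and pan_large above 4 N), for 0.1 s.
3. the small pan is on the hook and pressed back against the medium pan's wooden handle with more than 4 N (y of pan_small_eye in the frame of stand between -0.006 and 0.006 m and z of pan_small_eye in the frame of stand between 0.178 and 0.196 m and x of pan_small_eye in the frame of stand between -0.125 and -0.015 m and contact force between pan_small and pan_medium above 4 N), for 0.1 s.
At the end, for the whole second after the job is handed in: All pans hang released and at rest on the level bar, holes within 6 mm sideways and 12 mm below to 6 mm above its axis, tilt under 0.2 rad: large at the back (hole at most 66 mm in front of the stand's origin), then medium, then small, each hole 14 to 21.5 mm in front of the last (y of pan_large_eye in the frame of stand between -0.006 and 0.006 m and z of pan_large_eye in the frame of stand between 0.178 and 0.196 m and x of pan_large_eye in the frame of stand between -0.125 and -0.015 m and angle between each of pan_large_eye, pan_medium_eye, pan_small_eye's own z axis and vertical below 0.2 rad and linear speed of each of pan_large, pan_medium, pan_small below 0.03 m/s and contact force between the fingers and pan_large below 0.1 N and y of pan_medium_eye in the frame of stand between -0.006 and 0.006 m and z of pan_medium_eye in the frame of stand between 0.178 and 0.196 m and x of pan_medium_eye in the frame of stand between -0.125 and -0.015 m and contact force between the fingers and pan_medium below 0.1 N and y of pan_small_eye in the frame of stand between -0.006 and 0.006 m and z of pan_small_eye in the frame of stand between 0.178 and 0.196 m and x of pan_small_eye in the frame of stand between -0.125 and -0.015 m and contact force between the fingers and pan_small below 0.1 N and x of pan_large_eye in the frame of stand above -0.066 m and x of pan_medium_eye in the frame of pan_large_eye between -0.0215 and -0.014 m and x of pan_small_eye in the frame of pan_medium_eye between -0.0215 and -0.014 m); the robot touches nothing.
It fails at once if a pan is pushed with more than 25 N against the stand or against the pan behind it (contact force between any of pan_large, pan_medium, pan_small and stand above 25 N or contact force between pan_medium and pan_large above 25 N or contact force between pan_small and pan_medium above 25 N).
It fails at once if the mug, timer, spice jar, tin or tea carton is moved by more than 30 mm (distance of any of mug, timer, spice, tin, teabox from where it was at the start of the episode above 0.03 m).
It also fails if it takes over 72 s, if anything falls off the work surface, if the arm or the gripper's body presses on something with over 40 N, if the wrist force passes 120 N, or if a joint passes its speed limit or range.

## Working session

There is one attempt and no reset: what is moved stays moved. The work goes in short steps, Python scripts to look and compute and a shell command to move; the robot and the scene stay as the last step left them, time stands still between calls to the robot, and variables do not carry over. Pictures are saved under pics/ and viewed, at most 10 in all, crops included, and the job is handed in when it is done.

```bash
mkdir -p pics
python3 - <<'E'
from cell import status, viewer
import cv2,json
s=status.get_state();print(s)
for n in ["scene","side","wrist"]:
    c=viewer.calibration(n);print(n,c)
    cv2.imwrite(f"pics/{n}0.png",viewer.camera(n)[:,:,::-1])
E
```

```text
{'t': 0.0, 'joint_positions': array([68.35317212, 26.83634919, -0.66451808, 91.8791023 ,  0.3451857 ,
       61.38596757, -3.22671223]), 'qd': array([-0.05889881,  0.01401516,  0.10704083, -0.02236932,  0.07188209,
       -0.03469886,  0.0711635 ]), 'joint_torque': array([-9.24363894e-05, -5.20571709e+01, -1.32104050e-02, -2.43750215e+01,
       -5.69121586e-02,  1.72812754e-02,  1.56205278e-04]), 'tcp_pos': array([ 213.32121056, -613.39951366,  213.64953293]), 'tcp_rot': array([-1.79900876e+02,  8.34438710e-03,  1.91789141e+01]), 'wrist_force': array([-0.23824667,  0.70709241,  0.18306518]), 'ft_torque': array([0.03728673, 0.01947288, 0.01863016]), 'grip_force': 0.0, 'grip_width': 91.8470730365992}
scene {'fx': 394.9591702133262, 'fy': 394.9591702133262, 'cx': 274.7665533228387, 'cy': 210.6621885689587, 'D': array([-0.05931989,  0.        ,  0.        ,  0.        ,  0.        ]), 'xyz': array([-148.01404983, -902.580369  , 1082.2491052 ]), 'orientation': array([-129.52860724,   -0.61538329,  -35.46635282])}
side {'fx': 432.4005505362906, 'fy': 432.4005505362906, 'cx': 283.4284144525703, 'cy': 210.30432352349362, 'D': array([-0.07504346,  0.        ,  0.        ,  0.        ,  0.        ]), 'xyz': array([  134.52152354, -1001.82614178,  1074.00228405]), 'orientation': array([-131.47933448,    0.38847776,  -20.92798003])}
wrist {'fx': 295.3291641033213, 'fy': 295.3291641033213, 'cx': 280.27723989811295, 'cy': 211.2816753076425, 'D': array([-0.02183663,  0.        ,  0.        ,  0.        ,  0.        ]), 'xyz': array([ 284.85200026, -590.41347803,  383.92965229]), 'orientation': array([ 1.64263283e+02,  1.05064491e-01, -7.08168534e+01])}
```

View pics/scene0.png

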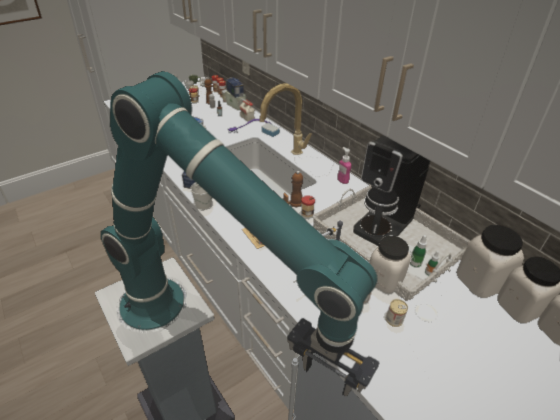

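View pics/side0.png

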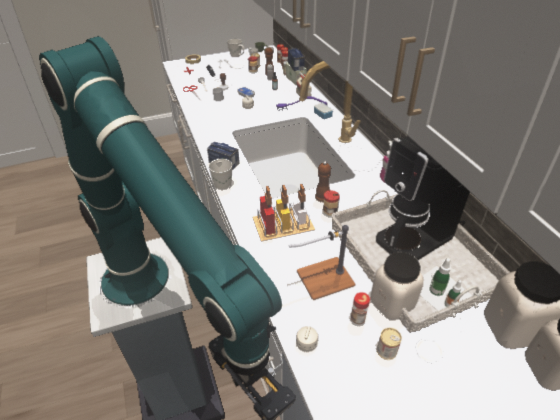

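The side view shows the rack with the pans near (283,222), and the stand with its base at (327,278) and post at (343,250). The timer is at (307,340), the spice jar at (360,308) and a tin at (389,343). I'll enlarge this area.

```bash
cat > h.py <<'E'
import numpy as np, cv2
from scipy.spatial.transform import Rotation as R
def ray(c,uv):
    K=np.array([[c['fx'],0,c['cx']],[0,c['fy'],c['cy']],[0,0,1]])
    p=cv2.undistortPoints(np.array([[uv]],float),K,np.array(c['D']))[0,0]
    d=R.from_euler('xyz',c['orientation'],degrees=True).as_matrix()@np.array([p[0],p[1],1])
    return np.array(c['xyz']),d
def onz(c,uv,z):
    o,d=ray(c,uv);return o+d*(z-o[2])/d[2]
def tri(*cu):
    A=np.zeros((3,3));b=np.zeros(3)
    for c,uv in cu:
        o,d=ray(c,uv);d/=np.linalg.norm(d);P=np.eye(3)-np.outer(d,d);A+=P;b+=P@o
    x=np.linalg.solve(A,b)
    return x,[np.linalg.norm(np.cross(x-ray(c,u)[0],ray(c,u)[1]/np.linalg.norm(ray(c,u)[1]))) for c,u in cu]
def proj(c,X):
    M=R.from_euler('xyz',c['orientation'],degrees=True).as_matrix()
    K=np.array([[c['fx'],0,c['cx']],[0,c['fy'],c['cy']],[0,0,1]])
    rv=cv2.Rodrigues(M.T)[0];t=-M.T@np.array(c['xyz'])
    return cv2.projectPoints(np.array(X,float).reshape(-1,1,3),rv,t,K,np.array(c['D']))[0][:,0]
E
python3 - <<'E'
import cv2
from cell import viewer
from h import *
a=cv2.imread("pics/side0.png")[175:325,240:440]
cv2.imwrite("pics/sidecrop.png",cv2.resize(a,(800,600),interpolation=cv2.INTER_CUBIC))
c=viewer.calibration("side")
for uv in [(283,225),(327,278),(307,345),(360,320),(389,352),(345,270),(222,180),(330,212)]: print(uv,onz(c,uv,0).round())
E
```

```text
(283, 225) [532.  61.   0.]
(327, 278) [ 575. -220.    0.]
(307, 345) [ 420. -418.    0.]
(360, 320) [ 597. -399.    0.]
(389, 352) [ 622. -521.    0.]
(345, 270) [ 643. -211.    0.]
(222, 180) [395. 402.   0.]
(330, 212) [720.  63.   0.]
```

View pics/sidecrop.png

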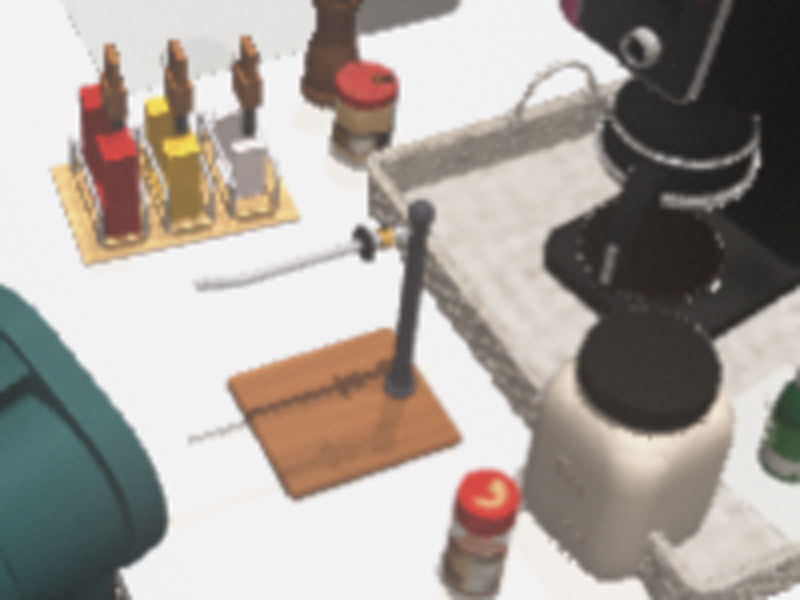

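View pics/wrist0.png

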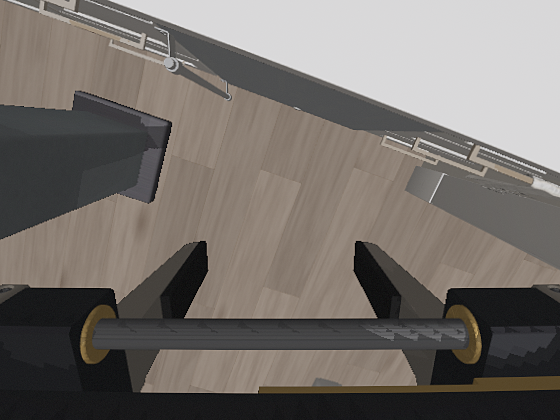

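The crop is scaled 4x with offset (240,175). It shows:
- **Pans:** red, yellow and white from left to right, with handle tops at (112,48), (176,42) and (247,40).
- **Hook:** tip at (198,285), buffer at (365,242).
- **Stand:** base corners at (230,380), (390,328), (460,438) and (297,497).

The wrist view shows only floor.

Run:
```python
from cell import viewer
from h import *
c=viewer.calibration("side")
f=lambda u,v,z:onz(c,(240+u/4,175+v/4),z)
print("tops",[f(*a).round(1) for a in [(112,46,179),(176,41,169),(247,39,159)]])
rk=[f(*a,6) for a in [(85,265),(300,218),(52,170)]];print("rack",np.round(rk,1))
for i,j in((0,1),(0,2)):
    d=rk[j]-rk[i];print(np.linalg.norm(d),np.degrees(np.arctan2(d[1],d[0])))
b=[f(*a,12) for a in [(230,380),(390,328),(460,438),(297,497)]];print("base",np.round(b,1),np.mean(b,0))
for i,j in((0,1),(3,2),(3,0),(2,1)):
    d=b[j]-b[i];print(np.linalg.norm(d),np.degrees(np.arctan2(d[1],d[0])))
t=f(198,285,198);bu=f(365,242,190);d=bu-t;print("tip",t,"buf",bu,np.degrees(np.arctan2(d[1],d[0])),np.linalg.norm(d[:2]))
print("post top",f(422,205,215),"post foot",f(400,388,12), "spice",f(480,600,0))
```

```text
tops [array([485.4,  76.6, 179. ]), array([541.9,  75.3, 169. ]), array([604. ,  67.6, 159. ])]
rack [[430.3   6.3   6. ]
 [626.9  -7.8   6. ]
 [441.2 132.6   6. ]]
197.10503353739227 -4.115163379406806
126.70969226524504 85.06304716036264
base [[ 495.6 -164.    12. ]
 [ 640.1 -160.1   12. ]
 [ 639.8 -284.    12. ]
 [ 498.8 -289.3   12. ]] [ 568.58596442 -224.34923548   12.        ]
144.5849890986327 1.5194123833949225
141.09853766936615 2.138577833718625
125.36430985101114 91.4641530998308
123.8922722779195 89.84708895124953
tip [ 444.5098918  -222.14814606  198.        ] buf [ 575.71966392 -219.07159724  190.        ] 1.34320002510269 131.24583594875392
post top [ 617.8611072  -222.07862518  215.        ] post foot [ 618.95195318 -221.26876951   12.        ] spice [ 589.06655209 -414.07143734    0.        ]
```

```bash
python3 -m pendant '[{"claw":1,"dp":[0,0,60],"angular":[0,0,0]},{"claw":1,"dp":[0,0,117],"angular":[0,0,0]},{"claw":1,"dp":[66,172,117],"angular":[0,0,-0.1]},{"claw":1,"dp":[131,344,117],"angular":[0,0,-0.2]},{"claw":1,"dp":[196,516,117],"angular":[0,0,-0.3]},{"claw":1,"dp":[262,689,117],"angular":[0,0,-0.413]},{"claw":1,"dp":[262,689,117],"angular":[0,0,-0.413]},{"claw":1,"dp":[262,689,117],"angular":[0,0,-0.413]},{"claw":1,"dp":[262,689,117],"angular":[0,0,-0.413]},{"claw":1,"dp":[262,689,117],"angular":[0,0,-0.413]},{"claw":1,"dp":[262,689,117],"angular":[0,0,-0.413]},{"claw":1,"dp":[262,689,117],"angular":[0,0,-0.413]},{"claw":1,"dp":[262,689,117],"angular":[0,0,-0.413]},{"claw":1,"dp":[262,689,117],"angular":[0,0,-0.413]},{"claw":1,"dp":[262,689,117],"angular":[0,0,-0.413]},{"claw":1,"dp":[262,689,117],"angular":[0,0,-0.413]},{"claw":1,"dp":[262,689,117],"angular":[0,0,-0.413]}]' 30
python3 - <<'E'
from cell import viewer,status
import cv2,pickle
c=viewer.calibration("wrist");im=viewer.camera("wrist")[:,:,::-1]
pickle.dump(c,open("w1.pkl","wb"));cv2.imwrite("pics/w1.png",cv2.resize(im,(784,588),interpolation=cv2.INTER_CUBIC))
s=status.get_state();print(s['t'],s['tcp_pos'],s['tcp_rot'],c['xyz'],c['orientation'])
E
```

```text
t: 2.28
tcp_pos: [475.3, 73.5, 331.5]
tcp_rot: [180.0, 0.0, -4.6]
wrist_force: [0.0, -0.6, 1.2]
grip_width: 91.7
grip_force: 0.0
2.325 [475.38811344  73.57325856 331.60574942] [ 1.79958295e+02 -2.41676132e-03 -4.63179585e+00] [550.78519147  65.52159242 501.65778409] [ 1.64247142e+02 -1.70790976e-02 -9.46287265e+01]
```

View pics/w1.png

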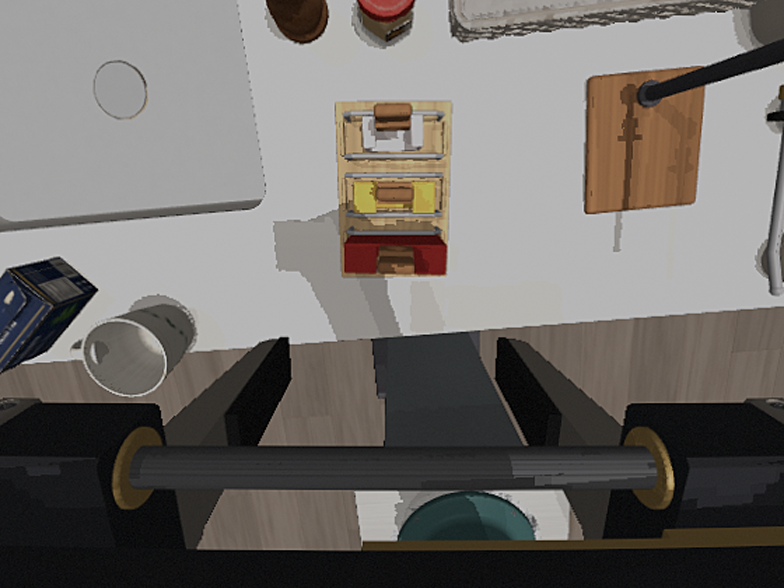

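The wrist view (1.4x) shows the pans lined up: the red tab is near (396,258), yellow near (394,190) and white near (393,115). The mug and tea box are at the left, clear of the path. I'll zoom in on the tabs.

Run:
```python
import cv2
a=cv2.imread("pics/w1.png");a=cv2.resize(a,(560,420))[65:205,230:330]
cv2.imwrite("pics/w1c.png",cv2.resize(a,(400,560),interpolation=cv2.INTER_CUBIC))
```

```text
(no output)
```

View pics/w1c.png

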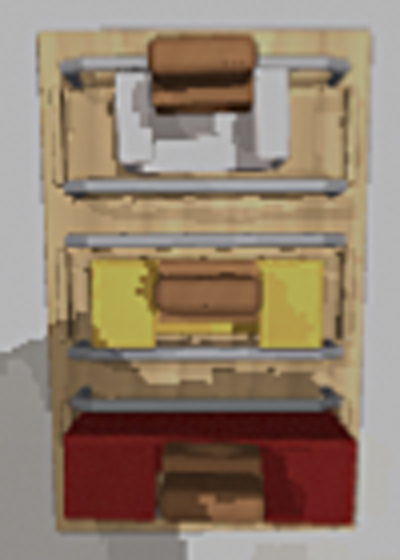

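Run:
```python
import pickle
from h import *
c=pickle.load(open("w1.pkl","rb"))
g=lambda u,v:(230+u/4,65+v/4)
for n,zt,l,r,v in [("red",179,158,266,502),("yel",169,153,262,294),("white",159,149,258,54)]:
    a,b=onz(c,g(l,v),zt),onz(c,g(r,v),zt);print(n,((a+b)/2).round(1),np.linalg.norm(a-b).round(1))
y=np.radians(-4.3);ex=np.array([np.cos(y),np.sin(y),0]);ey=np.array([-ex[1],ex[0],0]);ez=np.array([0,0,1])
for n,zg,low,w,p in [("red",166,160,50,(485,71)),("yel",156,150,40,(543,68)),("white",146,140,30,(604,63))]:
    P=np.array([*p,zg]);q=lambda x,y,z:P+ex*x+ey*y+ez*z
    top=-low+2*w
    pts=[q(5,15,13),q(-5,15,13),q(5,-15,13),q(-5,-15,13),q(9,w,top),q(9,-w,top),q(-21,w,top),q(-21,-w,top)]
    print(n,((proj(c,pts)-[230,65])*4).round().tolist())
corn=[onz(c,g(*u),6) for u in [(38,30),(372,32),(355,532),(57,530)]];print(np.round(corn,1),np.mean(corn,0))
d=corn[0]-corn[3];print(np.degrees(np.arctan2(d[1],d[0])),np.linalg.norm(d))
```

```text
red [483.8  67.8 179. ] 30.1
yel [539.7  64.6 169. ] 29.9
white [602.1  60.6 159. ] 29.3
red [[146.0, 481.0], [147.0, 516.0], [254.0, 481.0], [254.0, 516.0], [51.0, 429.0], [349.0, 428.0], [55.0, 517.0], [347.0, 515.0]]
yel [[139.0, 264.0], [139.0, 302.0], [249.0, 263.0], [249.0, 301.0], [77.0, 250.0], [313.0, 249.0], [80.0, 340.0], [311.0, 339.0]]
white [[138.0, 27.0], [139.0, 67.0], [250.0, 27.0], [250.0, 67.0], [108.0, 65.0], [283.0, 64.0], [110.0, 157.0], [282.0, 156.0]]
[[638.8 121.5   6. ]
 [627.7  -7.2   6. ]
 [429.8   8.7   6. ]
 [441.  136.5   6. ]] [534.32585027  64.87681914   6.        ]
-4.325877089257862 198.40627632558446
```

```bash
python3 -m pendant '[{"claw":1,"dp":[8,-6,-50],"angular":[0,0,0.004]},{"claw":1,"dp":[8,-6,-110],"angular":[0,0,0.004]},{"claw":1,"dp":[8,-6,-150],"angular":[0,0,0.004]},{"claw":1,"dp":[8,-6,-181],"angular":[0,0,0.004]},{"claw":1,"dp":[8,-6,-181],"angular":[0,0,0.004]},{"claw":1,"dp":[8,-6,-181],"angular":[0,0,0.004]},{"claw":1,"dp":[8,-6,-181],"angular":[0,0,0.004]}]' 30
python3 -c "
from cell import status;s=status.get_state();print(s['tcp_pos'],s['tcp_rot'],s['wrist_force'])"
```

```text
t: 3.2
tcp_pos: [484.7, 69.0, 152.2]
tcp_rot: [-180.0, -0.2, -4.3]
wrist_force: [-0.5, -0.2, -0.8]
grip_width: 91.8
grip_force: 0.0
[484.65926268  69.0059617  152.17546141] [-1.79993273e+02 -1.71049396e-01 -4.28494276e+00] [-0.49428559 -0.15858004 -0.81283354]
```

```bash
python3 -m pendant '[{"claw":0.25,"dp":[-1,-1,0],"angular":[0,0,0]},{"claw":0.1,"dp":[-1,-1,0],"angular":[0,0,0]},{"claw":0.1,"dp":[-1,-1,0],"angular":[0,0,0]},{"claw":0.1,"dp":[-1,-1,0],"angular":[0,0,0]},{"claw":0.1,"dp":[-1,-1,0],"angular":[0,0,0]},{"claw":0.1,"dp":[-1,-1,0],"angular":[0,0,0]},{"claw":0.1,"dp":[-1,-1,0],"angular":[0,0,0]},{"claw":0.1,"dp":[-1,-1,5],"angular":[0,0,0]}]' 40
```

```text
t: 4.2
tcp_pos: [481.8, 67.9, 155.1]
tcp_rot: [180.0, 0.1, -4.2]
wrist_force: [1.2, 0.1, -2.9]
grip_width: 29.6
grip_force: 40.0
```

```bash
python3 -m pendant '[{"claw":0.1,"dp":[0,0,50],"angular":[0,0,0]},{"claw":0.1,"dp":[0,0,100],"angular":[0,0,0]},{"claw":0.1,"dp":[-20,0,150],"angular":[0,0,0]},{"claw":0.1,"dp":[-50,-20,177],"angular":[0,0,0.05]},{"claw":0.1,"dp":[-72,-70,177],"angular":[0,0,0.1]},{"claw":0.1,"dp":[-72,-125,177],"angular":[0,0,0.1]},{"claw":0.1,"dp":[-72,-180,177],"angular":[0,0,0.1]},{"claw":0.1,"dp":[-72,-235,177],"angular":[0,0,0.1]},{"claw":0.1,"dp":[-72,-275,170],"angular":[0,0,0.1]},{"claw":0.1,"dp":[-72,-290,130],"angular":[0,0,0.1]},{"claw":0.1,"dp":[-72,-290,90],"angular":[0,0,0.1]},{"claw":0.1,"dp":[-72,-290,60],"angular":[0,0,0.1]},{"claw":0.1,"dp":[-72,-290,60],"angular":[0,0,0.1]},{"claw":0.1,"dp":[-72,-290,60],"angular":[0,0,0.1]},{"claw":0.1,"dp":[-72,-290,60],"angular":[0,0,0.1]}]'
python3 - <<'E'
from cell import viewer,status
import cv2,pickle
s=status.get_state();print(s['t'],s['tcp_pos'],s['tcp_rot'],s['wrist_force'])
c=viewer.calibration("wrist");im=viewer.camera("wrist")[:,:,::-1]
pickle.dump(c,open("w2.pkl","wb"));cv2.imwrite("pics/w2.png",im)
sd=viewer.camera("side")[:,:,::-1];cv2.imwrite("pics/s2.png",sd)
a=cv2.resize(sd[200:320,240:400],(560,420),interpolation=cv2.INTER_CUBIC)
print(c['xyz'])
cv2.imwrite("pics/both.png",cv2.hconcat([im[:,130:370],a]))
E
```

```text
t: 6.08
tcp_pos: [411.5, -222.3, 217.1]
tcp_rot: [179.9, -0.1, 1.5]
wrist_force: [0.1, 0.2, -3.2]
grip_width: 29.8
grip_force: 40.0
6.075 [ 411.46164293 -222.3191223   217.12567749] [ 1.79907663e+02 -1.35568916e-01  1.47955657e+00] [ 0.05045952  0.19526295 -3.18152068]
[ 486.68194545 -221.98888224  387.48790038]
```

View pics/both.png

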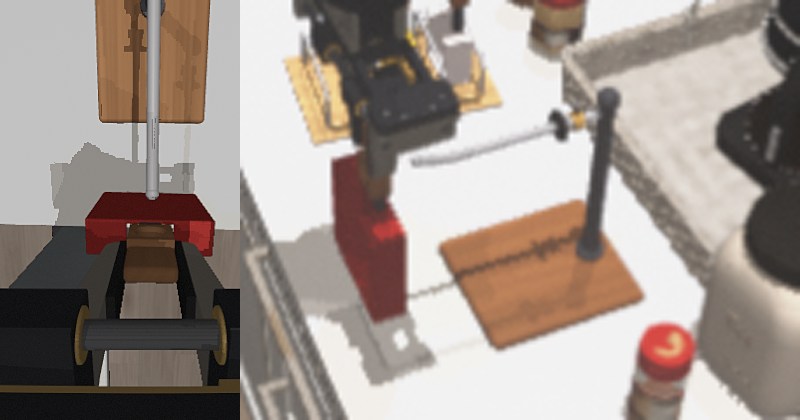

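The left panel (wrist, column offset 130) has the hook tip at (152,196), lined up with the handle at column 150. The bar runs up to about (153,25). The right panel shows the pan upright in front of the tip.

Run:
```python
import pickle
from h import *
from cell import viewer
im=cv2.imread("pics/w2.png").astype(int);c=pickle.load(open("w2.pkl","rb"));sc=viewer.calibration("side")
for v in (30,60,90,120,150,185,193):
    r=im[v,240:330].sum(1); print(v,[int(x) for x in r[25:60]])
t=tri((c,(282,196)),(sc,(240+416/3.5,200+162/3.5)));print("tip tri",t)
for u,v,z in [(282,194,198),(283.5,20,190),(282.5,110,190)]:print(onz(c,(u,v),z).round(1))
print("tab",onz(c,(254,250),231).round(1),onz(c,(306,250),231).round(1))
```

```text
30 [191, 207, 213, 213, 189, 182, 185, 178, 209, 327, 317, 306, 291, 398, 444, 481, 504, 530, 549, 535, 506, 493, 476, 433, 366, 300, 337, 335, 334, 344, 346, 332, 314, 313, 314]
60 [199, 209, 214, 214, 208, 329, 305, 310, 314, 314, 342, 338, 326, 405, 456, 485, 513, 543, 565, 531, 503, 489, 466, 418, 347, 304, 340, 332, 346, 352, 354, 355, 348, 346, 348]
90 [201, 203, 210, 238, 351, 317, 312, 317, 315, 313, 320, 338, 326, 419, 462, 490, 517, 555, 573, 522, 502, 483, 447, 379, 311, 342, 342, 349, 357, 359, 360, 356, 344, 343, 352]
120 [150, 157, 156, 182, 277, 266, 264, 267, 262, 270, 260, 245, 345, 406, 450, 479, 468, 378, 564, 476, 321, 464, 411, 337, 253, 277, 284, 289, 287, 283, 278, 267, 275, 304, 305]
150 [419, 405, 456, 603, 586, 583, 582, 584, 581, 588, 583, 484, 317, 411, 452, 477, 494, 503, 487, 476, 461, 424, 352, 407, 611, 587, 581, 583, 582, 583, 581, 580, 580, 581, 583]
185 [422, 418, 419, 424, 419, 421, 419, 419, 419, 422, 412, 325, 367, 428, 456, 483, 506, 518, 483, 472, 455, 418, 350, 327, 433, 423, 422, 419, 422, 422, 419, 418, 420, 423, 419]
193 [73, 65, 72, 70, 64, 72, 62, 59, 59, 56, 175, 362, 413, 443, 475, 488, 512, 535, 518, 486, 467, 436, 401, 323, 122, 119, 124, 152, 205, 199, 197, 194, 197, 198, 198]
tip tri (array([ 527.21707474, -283.41238178,  273.71807592]), [np.float64(88.12876593122526), np.float64(88.12876593122529)])
[ 445.6 -224.4  198. ]
[ 549.3 -222.5  190. ]
[ 498.4 -223.3  190. ]
tab [ 419.7 -208.9  231. ] [ 420.4 -238.6  231. ]
```

```bash
python3 -m pendant '[{"claw":0.1,"dp":[0,-1,-3],"angular":[0,0,-0.005]},{"claw":0.1,"dp":[15,-0.8,-3],"angular":[0,0,-0.005]},{"claw":0.1,"dp":[30,-0.6,-3],"angular":[0,0,-0.005]},{"claw":0.1,"dp":[45,-0.4,-3],"angular":[0,0,-0.005]},{"claw":0.1,"dp":[60,-0.2,-5],"angular":[0,0,-0.005]},{"claw":0.1,"dp":[75,0,-7],"angular":[0,0,-0.005]},{"claw":0.1,"dp":[75,0,-9],"angular":[0,0,-0.005]},{"claw":0.1,"dp":[75,0,-9],"angular":[0,0,-0.005]}]'
python3 - <<'E'
from cell import viewer,status
import cv2,pickle
from h import *
sc=viewer.calibration("side");c=pickle.load(open("w2.pkl","rb"))
print(tri((c,(282,195)),(sc,(240+176/3.5,200+162/3.5))))
s=status.get_state();print(s['t'],s['tcp_pos'],s['wrist_force'],s['ft_torque'])
E
```

```text
t: 7.18
tcp_pos: [484.9, -221.9, 206.1]
tcp_rot: [-180.0, 0.1, 1.2]
wrist_force: [-0.2, -0.3, -2.0]
grip_width: 29.7
grip_force: 40.0
(array([ 445.59340565, -224.54916912,  199.8970588 ]), [np.float64(0.3093030792032178), np.float64(0.3093030792032544)])
7.175 [ 484.89037895 -221.85549534  206.06256166] [-0.17566828 -0.29305226 -1.96094931] [0.02857972 0.0293114  0.03042943]
```

```bash
python3 -m pendant '[{"claw":0.1,"dp":[15,0.3,0],"angular":[0,0,0]},{"claw":0.1,"dp":[30,0.5,0],"angular":[0,0,0]},{"claw":0.1,"dp":[42,0.8,0],"angular":[0,0,0]},{"claw":0.1,"dp":[48,0.9,0],"angular":[0,0,0]},{"claw":0.1,"dp":[51,0.9,0],"angular":[0,0,0]},{"claw":0.1,"dp":[53,1,0],"angular":[0,0,0]},{"claw":0.1,"dp":[53,1,0],"angular":[0,0,0]}]'
```

```text
t: 8.05
tcp_pos: [538.4, -221.0, 206.6]
tcp_rot: [180.0, 0.0, 1.2]
wrist_force: [-0.6, 0.2, -3.8]
grip_width: 29.4
grip_force: 40.0
```

```bash
python3 - <<'E'
from cell import viewer
from h import *
c=viewer.calibration("side");a=cv2.imread("pics/side0.png")
print(a[232:240,320:345].sum(2))
for u in (355,358,365): print(onz(c,(240+u/4,175+242/4),190))
E
python3 -m pendant '[{"claw":0.1,"dp":[1,0,0],"angular":[0,0,0]},{"claw":0.1,"dp":[2,0,0],"angular":[0,0,0]},{"claw":0.1,"dp":[2,0,0],"angular":[0,0,0]}]'
python3 -m pendant '[{"claw":0.1,"dp":[1,0,0],"angular":[0,0,0]},{"claw":0.1,"dp":[2,0,0],"angular":[0,0,0]},{"claw":0.1,"dp":[2,0,0],"angular":[0,0,0]}]'
python3 -m pendant '[{"claw":0.1,"dp":[1,0,0],"angular":[0,0,0]},{"claw":0.1,"dp":[2,0,0],"angular":[0,0,0]},{"claw":0.1,"dp":[2,0,0],"angular":[0,0,0]}]'
```

```text
[[728 728 727 728 726 728 725 710 548 278 245 357 575 621 477 355 347 451
  496 631 605 525 369 255 209]
 [726 728 728 728 727 728 725 698 386 210 197 246 389 550 508 482 460 516
  552 570 549 502 373 250 209]
 [726 728 728 728 726 725 722 686 410 291 219 206 272 447 570 502 470 478
  479 442 457 454 260 209 206]
 [728 725 726 722 707 713 704 643 536 468 310 201 238 373 492 410 408 426
  463 391 390 388 232 213 204]
 [723 716 715 702 638 668 653 636 602 539 360 207 213 296 415 368 392 447
  518 367 333 311 218 202 208]
 [707 674 673 651 627 604 572 561 516 431 264 195 200 309 523 517 560 633
  686 522 375 329 217 207 213]
 [648 631 598 563 550 526 568 617 609 526 264 191 219 411 704 716 719 719
  722 690 466 372 228 210 211]
 [564 544 535 567 619 639 713 719 719 690 418 263 280 466 716 728 726 728
  725 695 426 301 220 214 215]]
[ 568.97444423 -216.42875266  190.        ]
[ 570.99792158 -217.22151223  190.        ]
[ 575.71966392 -219.07159724  190.        ]
t: 8.43
tcp_pos: [540.6, -221.0, 206.6]
tcp_rot: [180.0, -0.0, 1.2]
wrist_force: [-0.7, 0.2, -2.5]
grip_width: 29.3
grip_force: 40.0
t: 8.8
tcp_pos: [542.6, -220.9, 206.6]
tcp_rot: [-180.0, -0.0, 1.2]
wrist_force: [0.5, 0.2, -3.2]
grip_width: 29.8
grip_force: 40.0
t: 9.18
tcp_pos: [544.6, -220.9, 206.6]
tcp_rot: [-180.0, -0.0, 1.2]
wrist_force: [-0.2, 0.1, -2.8]
grip_width: 29.4
grip_force: 40.0
```

```bash
python3 -m pendant '[{"claw":0.1,"dp":[1,0,0],"angular":[0,0,0]},{"claw":0.1,"dp":[2,0,0],"angular":[0,0,0]},{"claw":0.1,"dp":[2,0,0],"angular":[0,0,0]}]'|grep -e tcp_pos -e wrist
```

```text
tcp_pos: [546.6, -220.9, 206.6]
wrist_force: [-0.3, -0.7, -1.8]
```

```bash
python3 -m pendant '[{"claw":0.1,"dp":[1,0,0],"angular":[0,0,0]},{"claw":0.1,"dp":[2,0,0],"angular":[0,0,0]},{"claw":0.1,"dp":[2,0,0],"angular":[0,0,0]}]'|grep -e tcp_pos -e wrist
```

```text
tcp_pos: [548.6, -220.9, 206.6]
wrist_force: [0.2, 0.5, -2.4]
```

```bash
python3 -m pendant '[{"claw":0.1,"dp":[1,0,0],"angular":[0,0,0]},{"claw":0.1,"dp":[2,0,0],"angular":[0,0,0]},{"claw":0.1,"dp":[2,0,0],"angular":[0,0,0]}]'|grep -e tcp_pos -e wrist
```

```text
tcp_pos: [550.6, -220.9, 206.6]
wrist_force: [0.2, -0.1, -2.7]
```

```bash
python3 -m pendant '[{"claw":0.1,"dp":[1,0,0],"angular":[0,0,0]},{"claw":0.1,"dp":[2,0,0],"angular":[0,0,0]},{"claw":0.1,"dp":[2,0,0],"angular":[0,0,0]}]'|grep -e tcp_pos -e wrist
```

```text
tcp_pos: [552.6, -220.9, 206.6]
wrist_force: [0.4, 0.2, -2.1]
```

```bash
python3 -m pendant '[{"claw":0.1,"dp":[1,0,0],"angular":[0,0,0]},{"claw":0.1,"dp":[1.5,0,0],"angular":[0,0,0]},{"claw":0.1,"dp":[1.5,0,0],"angular":[0,0,0]}]'|grep -e tcp_pos -e wrist
```

```text
tcp_pos: [554.0, -220.9, 206.6]
wrist_force: [0.1, 0.3, -2.6]
```

```bash
python3 -m pendant '[{"claw":0.1,"dp":[1,0,0],"angular":[0,0,0]},{"claw":0.1,"dp":[2,0,0],"angular":[0,0,0]},{"claw":0.1,"dp":[2,0,0],"angular":[0,0,0]}]'|grep -e tcp_pos -e wrist
```

```text
tcp_pos: [556.1, -220.9, 206.6]
wrist_force: [-0.5, -0.2, -2.8]
```

```bash
python3 -m pendant '[{"claw":0.1,"dp":[1,0,0],"angular":[0,0,0]},{"claw":0.1,"dp":[1.5,0,0],"angular":[0,0,0]},{"claw":0.1,"dp":[1.5,0,0],"angular":[0,0,0]}]'|grep -e tcp_pos -e wrist
```

```text
tcp_pos: [557.6, -220.9, 206.6]
wrist_force: [-0.5, -0.2, -3.0]
```

```bash
python3 -m pendant '[{"claw":0.1,"dp":[1,0,0],"angular":[0,0,0]},{"claw":0.1,"dp":[1.5,0,0],"angular":[0,0,0]},{"claw":0.1,"dp":[1.5,0,0],"angular":[0,0,0]}]'|grep -e tcp_pos -e wrist
```

```text
tcp_pos: [559.1, -220.9, 206.6]
wrist_force: [-0.8, -0.2, -2.9]
```

```bash
python3 -m pendant '[{"claw":0.1,"dp":[1,0,0],"angular":[0,0,0]},{"claw":0.1,"dp":[1.5,0,0],"angular":[0,0,0]},{"claw":0.1,"dp":[1.5,0,0],"angular":[0,0,0]}]'|grep -e tcp_pos -e wrist
```

```text
tcp_pos: [560.6, -220.9, 206.6]
wrist_force: [0.1, -0.3, -2.3]
```

```bash
python3 -m pendant '[{"claw":0.1,"dp":[1,0,0],"angular":[0,0,0]},{"claw":0.1,"dp":[1.5,0,0],"angular":[0,0,0]},{"claw":0.1,"dp":[1.5,0,0],"angular":[0,0,0]}]'|grep -e tcp_pos -e wrist
```

```text
tcp_pos: [562.1, -221.0, 206.6]
wrist_force: [-0.5, -0.3, -2.2]
```

```bash
python3 -m pendant '[{"claw":0.1,"dp":[1,0,0],"angular":[0,0,0]},{"claw":0.1,"dp":[1.5,0,0],"angular":[0,0,0]},{"claw":0.1,"dp":[1.5,0,0],"angular":[0,0,0]}]'|grep -e tcp_pos -e wrist
```

```text
tcp_pos: [562.9, -220.9, 206.5]
wrist_force: [-3.6, -0.2, -0.8]
```

```bash
python3 -m pendant '[{"claw":0.1,"dp":[0.6,0,0],"angular":[0,0,0]},{"claw":0.1,"dp":[1.1,0,0],"angular":[0,0,0]},{"claw":0.1,"dp":[1.1,0,0],"angular":[0,0,0]}]'|grep -e tcp_pos -e wrist
```

```text
tcp_pos: [563.4, -220.9, 206.4]
wrist_force: [-5.4, 0.6, 1.0]
```

```bash
python3 -m pendant '[{"claw":0.1,"dp":[0.8,0,0],"angular":[0,0,0]},{"claw":0.1,"dp":[1.5,0,0],"angular":[0,0,0]},{"claw":0.1,"dp":[1.5,0,0],"angular":[0,0,0]},{"claw":0.1,"dp":[1.5,0,0],"angular":[0,0,0]}]'|grep -e tcp_pos -e wrist -e rot
```

```text
tcp_pos: [563.9, -220.9, 206.3]
tcp_rot: [-180.0, 0.3, 1.2]
wrist_force: [-8.4, 0.3, 2.3]
```

```bash
python3 -m pendant '[{"claw":0.1,"dp":[0,0,-0.8],"angular":[0,0,0]},{"claw":0.1,"dp":[0,0,-1.5],"angular":[0,0,0]},{"claw":0.1,"dp":[0,0,-1.5],"angular":[0,0,0]}]'|grep -e tcp_pos -e wrist -e rot
```

```text
tcp_pos: [563.8, -221.0, 204.6]
tcp_rot: [-180.0, 0.3, 1.2]
wrist_force: [-8.6, 0.5, 1.9]
```

```bash
python3 -m pendant '[{"claw":0.36,"dp":[0,0,0],"angular":[0,0,0]},{"claw":0.4,"dp":[0,0,0],"angular":[0,0,0]},{"claw":0.7,"dp":[-1,0,0],"angular":[0,0,0]},{"claw":0.9,"dp":[-1,0,0],"angular":[0,0,0]},{"claw":1,"dp":[-1,0,0],"angular":[0,0,0]},{"claw":1,"dp":[-1,0,50],"angular":[0,0,0]},{"claw":1,"dp":[-1,0,100],"angular":[0,0,0]},{"claw":1,"dp":[-1,0,126],"angular":[0,0,0]}]'
python3 - <<'E'
from cell import viewer
import cv2,pickle
c=viewer.calibration("wrist");im=viewer.camera("wrist")[:,:,::-1]
pickle.dump(c,open("w3.pkl","wb"));cv2.imwrite("pics/w3.png",im)
a=cv2.resize(viewer.camera("side")[200:320,240:400,::-1],(560,420),interpolation=cv2.INTER_CUBIC)
cv2.imwrite("pics/both3.png",cv2.hconcat([im[:,160:400],a]))
E
```

```text
t: 15.55
tcp_pos: [566.1, -221.1, 334.3]
tcp_rot: [179.9, -0.2, 1.2]
wrist_force: [0.2, -0.4, -0.5]
grip_width: 91.8
grip_force: 0.0
```

View pics/both3.png

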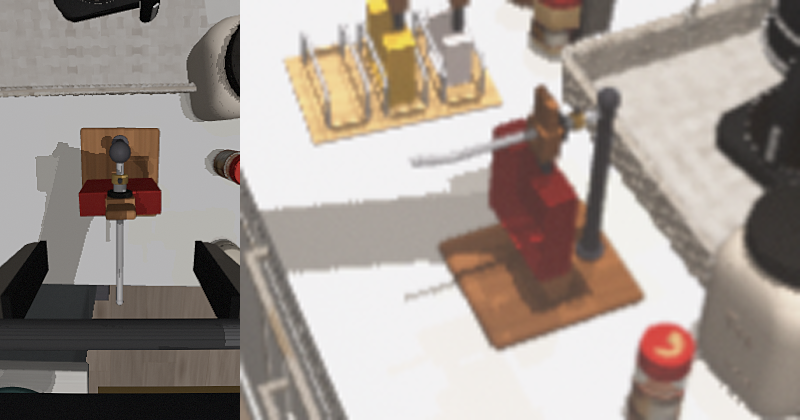

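The large pan hangs upright against the buffer: its tab is at (120,210) on the left, with the tip at (120,302). Next is the medium pan.

```bash
python3 -m pendant '[{"claw":1,"dp":[-5,57,0],"angular":[0,0,-0.02]},{"claw":1,"dp":[-10,115,0],"angular":[0,0,-0.04]},{"claw":1,"dp":[-15,172,0],"angular":[0,0,-0.06]},{"claw":1,"dp":[-20,230,0],"angular":[0,0,-0.08]},{"claw":1,"dp":[-26,286,-20],"angular":[0,0,-0.096]},{"claw":1,"dp":[-26,286,-70],"angular":[0,0,-0.096]},{"claw":1,"dp":[-26,286,-120],"angular":[0,0,-0.096]},{"claw":1,"dp":[-26,286,-165],"angular":[0,0,-0.096]},{"claw":1,"dp":[-26,286,-190],"angular":[0,0,-0.096]},{"claw":1,"dp":[-26,286,-190],"angular":[0,0,-0.096]},{"claw":1,"dp":[-26,286,-190],"angular":[0,0,-0.096]},{"claw":1,"dp":[-26,286,-190],"angular":[0,0,-0.096]}]'
```

```text
t: 17.15
tcp_pos: [540.0, 65.2, 142.3]
tcp_rot: [-180.0, -0.1, -4.3]
wrist_force: [-0.7, 0.5, 0.4]
grip_width: 91.9
grip_force: 0.0
```

Spot on. Grip and lift slightly.

```bash
python3 -m pendant '[{"claw":0.25,"dp":[0,-0.3,0],"angular":[0,0,0]},{"claw":0.1,"dp":[0,-0.3,0],"angular":[0,0,0]},{"claw":0.1,"dp":[0,-0.3,0],"angular":[0,0,0]},{"claw":0.1,"dp":[0,-0.3,0],"angular":[0,0,0]},{"claw":0.1,"dp":[0,-0.3,0],"angular":[0,0,0]},{"claw":0.1,"dp":[0,-0.3,0],"angular":[0,0,0]},{"claw":0.1,"dp":[0,-0.3,5],"angular":[0,0,0]},{"claw":0.1,"dp":[0,-0.3,5],"angular":[0,0,0]}]' 40
```

```text
t: 18.15
tcp_pos: [539.3, 64.8, 146.4]
tcp_rot: [-180.0, -0.0, -4.3]
wrist_force: [0.3, 1.0, -1.2]
grip_width: 29.3
grip_force: 39.9
```

```bash
python3 -m pendant '[{"claw":0.1,"dp":[0,0,50],"angular":[0,0,0]},{"claw":0.1,"dp":[0,0,105],"angular":[0,0,0]},{"claw":0.1,"dp":[-10,0,155],"angular":[0,0,0]},{"claw":0.1,"dp":[-45,-10,185],"angular":[0,0,0.03]},{"claw":0.1,"dp":[-90,-50,185],"angular":[0,0,0.06]},{"claw":0.1,"dp":[-128,-95,185],"angular":[0,0,0.096]},{"claw":0.1,"dp":[-128,-150,185],"angular":[0,0,0.096]},{"claw":0.1,"dp":[-128,-205,185],"angular":[0,0,0.096]},{"claw":0.1,"dp":[-128,-255,180],"angular":[0,0,0.096]},{"claw":0.1,"dp":[-128,-287.6,150],"angular":[0,0,0.096]},{"claw":0.1,"dp":[-128,-287.6,105],"angular":[0,0,0.096]},{"claw":0.1,"dp":[-128,-287.6,68],"angular":[0,0,0.096]},{"claw":0.1,"dp":[-128,-287.6,68],"angular":[0,0,0.096]},{"claw":0.1,"dp":[-128,-287.6,68],"angular":[0,0,0.096]},{"claw":0.1,"dp":[-128,-287.6,68],"angular":[0,0,0.096]}]'
python3 - <<'E'
from cell import viewer,status
import cv2,pickle
from h import *
c=viewer.calibration("wrist");im=viewer.camera("wrist")[:,:,::-1]
pickle.dump(c,open("w4.pkl","wb"));cv2.imwrite("pics/w4.png",im)
b=cv2.cvtColor(im,cv2.COLOR_BGR2HSV)
for v in (225,240,255):print(v,im[v,240:320].astype(int).sum(1).tolist())
for v in (175,185,192):print(v,im[v,255:310].astype(int).sum(1).tolist())
E
```

```text
t: 20.02
tcp_pos: [412.3, -223.3, 215.9]
tcp_rot: [179.9, -0.2, 1.2]
wrist_force: [-1.4, 0.3, -1.9]
grip_width: 29.6
grip_force: 40.0
225 [300, 300, 302, 302, 302, 298, 307, 301, 302, 301, 303, 301, 301, 303, 302, 298, 254, 395, 630, 194, 109, 132, 134, 131, 133, 136, 127, 132, 140, 160, 154, 173, 183, 182, 185, 188, 185, 191, 188, 187, 194, 192, 192, 196, 193, 194, 196, 190, 193, 173, 169, 150, 142, 137, 129, 132, 131, 134, 135, 119, 152, 264, 304, 226, 251, 246, 249, 244, 249, 241, 237, 246, 309, 304, 304, 300, 293, 336, 459, 445]
240 [247, 244, 249, 246, 252, 250, 249, 249, 254, 256, 231, 176, 189, 186, 189, 183, 180, 179, 175, 180, 174, 177, 173, 173, 178, 179, 173, 178, 174, 181, 175, 175, 175, 170, 175, 173, 174, 171, 176, 174, 178, 178, 174, 179, 177, 178, 179, 177, 172, 170, 173, 171, 171, 171, 178, 218, 214, 218, 219, 218, 216, 214, 219, 229, 255, 202, 210, 214, 218, 209, 222, 285, 297, 285, 289, 283, 333, 457, 440, 435]
255 [159, 158, 149, 155, 158, 161, 109, 19, 29, 41, 37, 42, 30, 42, 21, 56, 130, 120, 119, 121, 122, 121, 123, 126, 124, 116, 125, 116, 116, 119, 121, 117, 
[... 369 characters left out ...]
 465, 451, 417, 362, 334, 410, 462, 612, 597, 591, 591, 591, 591, 594, 592, 591, 594, 597, 576, 391, 405, 413, 409, 418, 455, 449, 449, 449]
185 [413, 411, 412, 409, 410, 410, 409, 411, 410, 409, 408, 408, 407, 413, 409, 412, 410, 413, 406, 334, 340, 405, 441, 466, 493, 505, 481, 459, 448, 419, 360, 334, 421, 412, 412, 407, 410, 410, 412, 408, 410, 411, 411, 409, 408, 409, 410, 411, 410, 408, 419, 455, 448, 449, 449]
192 [408, 411, 409, 412, 409, 412, 412, 409, 412, 408, 412, 409, 406, 412, 410, 408, 407, 411, 385, 274, 338, 391, 420, 431, 438, 447, 449, 439, 426, 396, 350, 317, 408, 409, 406, 410, 410, 411, 409, 410, 407, 409, 411, 397, 326, 329, 332, 324, 349, 424, 461, 453, 452, 452, 448]
```

```bash
python3 -m pendant '[{"claw":0.1,"dp":[0,0,-2.5],"angular":[0,0,0]},{"claw":0.1,"dp":[15,0.2,-2.5],"angular":[0,0,0]},{"claw":0.1,"dp":[30,0.4,-2.5],"angular":[0,0,0]},{"claw":0.1,"dp":[45,0.6,-3],"angular":[0,0,0]},{"claw":0.1,"dp":[60,0.9,-5],"angular":[0,0,0]},{"claw":0.1,"dp":[75,1.2,-7],"angular":[0,0,0]},{"claw":0.1,"dp":[90,1.6,-9],"angular":[0,0,0]},{"claw":0.1,"dp":[100,1.8,-9.5],"angular":[0,0,0]},{"claw":0.1,"dp":[108,1.9,-9.5],"angular":[0,0,0]},{"claw":0.1,"dp":[116,2,-9.5],"angular":[0,0,0]},{"claw":0.1,"dp":[116,2,-9.5],"angular":[0,0,0]}]'
```

```text
t: 21.45
tcp_pos: [527.6, -220.7, 204.6]
tcp_rot: [-180.0, -0.0, 1.2]
wrist_force: [0.3, 0.4, -2.6]
grip_width: 29.9
grip_force: 40.0
```

```bash
python3 -m pendant '[{"claw":0.1,"dp":[3,0,1.5],"angular":[0,0,0]},{"claw":0.1,"dp":[6,0,1.5],"angular":[0,0,0]},{"claw":0.1,"dp":[9,0,1.5],"angular":[0,0,0]},{"claw":0.1,"dp":[11,0,1.5],"angular":[0,0,0]},{"claw":0.1,"dp":[11,0,1.5],"angular":[0,0,0]}]'|grep -e tcp_pos -e wrist
```

```text
tcp_pos: [538.2, -220.8, 206.0]
wrist_force: [-0.1, 0.2, -1.8]
```

```bash
python3 -m pendant '[{"claw":0.1,"dp":[1,0,0],"angular":[0,0,0]},{"claw":0.1,"dp":[2,0,0],"angular":[0,0,0]},{"claw":0.1,"dp":[2,0,0],"angular":[0,0,0]}]'|grep -e tcp_pos -e wrist
```

```text
tcp_pos: [540.2, -220.8, 206.1]
wrist_force: [-0.0, -0.7, -1.0]
```

```bash
python3 -m pendant '[{"claw":0.1,"dp":[1,0,0],"angular":[0,0,0]},{"claw":0.1,"dp":[1.5,0,0],"angular":[0,0,0]},{"claw":0.1,"dp":[1.5,0,0],"angular":[0,0,0]}]'|grep -e tcp_pos -e wrist
```

```text
tcp_pos: [541.5, -220.8, 206.1]
wrist_force: [0.3, -0.2, -1.3]
```

```bash
python3 -m pendant '[{"claw":0.1,"dp":[1,0,0],"angular":[0,0,0]},{"claw":0.1,"dp":[1.5,0,0],"angular":[0,0,0]},{"claw":0.1,"dp":[1.5,0,0],"angular":[0,0,0]}]'|grep -e tcp_pos -e wrist
```

```text
tcp_pos: [542.8, -220.8, 206.0]
wrist_force: [-3.1, 1.1, -1.0]
```

```bash
python3 -m pendant '[{"claw":0.1,"dp":[0.8,0,0],"angular":[0,0,0]},{"claw":0.1,"dp":[1.5,0,0],"angular":[0,0,0]},{"claw":0.1,"dp":[1.5,0,0],"angular":[0,0,0]}]'|grep -e tcp_pos -e wrist
```

```text
tcp_pos: [543.9, -220.9, 206.0]
wrist_force: [-5.2, -0.1, 1.4]
```

```bash
python3 -m pendant '[{"claw":0.1,"dp":[0.8,0,0],"angular":[0,0,0]},{"claw":0.1,"dp":[1.5,0,0],"angular":[0,0,0]},{"claw":0.1,"dp":[1.5,0,0],"angular":[0,0,0]},{"claw":0.1,"dp":[1.5,0,0],"angular":[0,0,0]}]'|grep -e tcp_pos -e wrist
```

```text
tcp_pos: [544.3, -220.9, 206.0]
wrist_force: [-7.3, 1.1, 2.5]
```

```bash
python3 -m pendant '[{"claw":0.1,"dp":[0.7,0,-0.8],"angular":[0,0,0]},{"claw":0.1,"dp":[0.7,0,-1.2],"angular":[0,0,0]},{"claw":0.1,"dp":[0.7,0,-1.2],"angular":[0,0,0]}]'|grep -e tcp_pos -e wrist
```

```text
tcp_pos: [544.4, -221.2, 204.8]
wrist_force: [-10.6, 1.3, 4.6]
```

```bash
python3 -m pendant '[{"claw":0.36,"dp":[0,0,0],"angular":[0,0,0]},{"claw":0.4,"dp":[0,0,0],"angular":[0,0,0]},{"claw":0.7,"dp":[-1,0,0],"angular":[0,0,0]},{"claw":0.9,"dp":[-1,0,0],"angular":[0,0,0]},{"claw":1,"dp":[-1,0,0],"angular":[0,0,0]},{"claw":1,"dp":[-1,0,50],"angular":[0,0,0]},{"claw":1,"dp":[-1,0,100],"angular":[0,0,0]},{"claw":1,"dp":[-1,0,126],"angular":[0,0,0]}]'
python3 - <<'E'
from cell import viewer
import cv2,pickle
c=viewer.calibration("wrist");im=viewer.camera("wrist")[:,:,::-1]
pickle.dump(c,open("w5.pkl","wb"));cv2.imwrite("pics/w5.png",im)
a=cv2.resize(viewer.camera("side")[200:320,240:400,::-1],(560,420),interpolation=cv2.INTER_CUBIC)
cv2.imwrite("pics/both5.png",cv2.hconcat([im[:,160:400],a]))
E
```

```text
t: 25.45
tcp_pos: [546.8, -221.0, 334.0]
tcp_rot: [179.9, -0.2, 1.2]
wrist_force: [0.4, -1.1, -0.5]
grip_width: 91.7
grip_force: 0.0
```

View pics/both5.png

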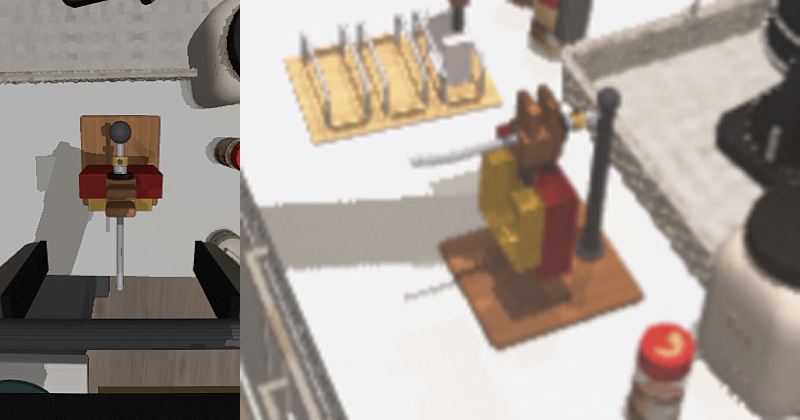

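The medium pan is nested in the large one and both are upright. Now the small pan.

```bash
python3 -m pendant '[{"claw":1,"dp":[11,56,0],"angular":[0,0,-0.02]},{"claw":1,"dp":[22,113,0],"angular":[0,0,-0.04]},{"claw":1,"dp":[33,170,0],"angular":[0,0,-0.06]},{"claw":1,"dp":[44,226,0],"angular":[0,0,-0.08]},{"claw":1,"dp":[55,282,-20],"angular":[0,0,-0.096]},{"claw":1,"dp":[55,282,-70],"angular":[0,0,-0.096]},{"claw":1,"dp":[55,282,-120],"angular":[0,0,-0.096]},{"claw":1,"dp":[55,282,-170],"angular":[0,0,-0.096]},{"claw":1,"dp":[55,282,-200],"angular":[0,0,-0.096]},{"claw":1,"dp":[55,282,-200],"angular":[0,0,-0.096]},{"claw":1,"dp":[55,282,-200],"angular":[0,0,-0.096]},{"claw":1,"dp":[55,282,-200],"angular":[0,0,-0.096]}]'
```

```text
t: 27.05
tcp_pos: [601.9, 61.3, 132.5]
tcp_rot: [-180.0, -0.2, -4.3]
wrist_force: [0.1, -0.3, 0.3]
grip_width: 92.1
grip_force: 0.0
```

```bash
python3 -m pendant '[{"claw":0.25,"dp":[0,-0.4,0],"angular":[0,0,0]},{"claw":0.1,"dp":[0,-0.4,0],"angular":[0,0,0]},{"claw":0.1,"dp":[0,-0.4,0],"angular":[0,0,0]},{"claw":0.1,"dp":[0,-0.4,0],"angular":[0,0,0]},{"claw":0.1,"dp":[0,-0.4,0],"angular":[0,0,0]},{"claw":0.1,"dp":[0,-0.4,0],"angular":[0,0,0]},{"claw":0.1,"dp":[0,-0.4,5],"angular":[0,0,0]},{"claw":0.1,"dp":[0,-0.4,5],"angular":[0,0,0]}]' 40
```

```text
t: 28.05
tcp_pos: [600.9, 60.8, 136.1]
tcp_rot: [180.0, -0.0, -4.3]
wrist_force: [-0.2, 0.2, -1.7]
grip_width: 29.3
grip_force: 39.9
```

```bash
python3 -m pendant '[{"claw":0.1,"dp":[0,0,50],"angular":[0,0,0]},{"claw":0.1,"dp":[0,0,105],"angular":[0,0,0]},{"claw":0.1,"dp":[-10,0,160],"angular":[0,0,0]},{"claw":0.1,"dp":[-45,-10,195],"angular":[0,0,0.03]},{"claw":0.1,"dp":[-95,-40,195],"angular":[0,0,0.06]},{"claw":0.1,"dp":[-145,-70,195],"angular":[0,0,0.096]},{"claw":0.1,"dp":[-190,-110,195],"angular":[0,0,0.096]},{"claw":0.1,"dp":[-190,-165,195],"angular":[0,0,0.096]},{"claw":0.1,"dp":[-190,-220,195],"angular":[0,0,0.096]},{"claw":0.1,"dp":[-190,-265,190],"angular":[0,0,0.096]},{"claw":0.1,"dp":[-190,-284,155],"angular":[0,0,0.096]},{"claw":0.1,"dp":[-190,-284,110],"angular":[0,0,0.096]},{"claw":0.1,"dp":[-190,-284,78],"angular":[0,0,0.096]},{"claw":0.1,"dp":[-190,-284,78],"angular":[0,0,0.096]},{"claw":0.1,"dp":[-190,-284,78],"angular":[0,0,0.096]},{"claw":0.1,"dp":[-190,-284,78],"angular":[0,0,0.096]}]'
python3 - <<'E'
from cell import viewer
im=viewer.camera("wrist")[:,:,::-1]
import cv2;cv2.imwrite("pics/w6.png",im)
for v in (255,185):print(v,im[v,240:320].astype(int).sum(1).tolist())
E
```

```text
t: 30.05
tcp_pos: [411.9, -223.7, 215.5]
tcp_rot: [179.9, -0.2, 1.2]
wrist_force: [0.7, 0.3, -1.7]
grip_width: 30.1
grip_force: 39.9
255 [152, 155, 150, 152, 153, 157, 108, 25, 48, 41, 48, 24, 40, 47, 36, 67, 122, 116, 121, 117, 124, 112, 123, 124, 122, 115, 122, 124, 118, 114, 121, 114, 120, 115, 121, 119, 122, 131, 128, 126, 128, 123, 125, 131, 130, 118, 127, 129, 131, 132, 128, 127, 125, 123, 125, 123, 122, 120, 117, 122, 126, 120, 130, 122, 126, 119, 53, 40, 46, 43, 40, 56, 42, 41, 43, 124, 173, 159, 160, 164]
185 [407, 400, 406, 404, 404, 405, 404, 404, 404, 404, 401, 405, 407, 403, 407, 405, 407, 404, 403, 403, 404, 407, 401, 405, 404, 404, 405, 404, 406, 404, 401, 401, 411, 394, 303, 377, 423, 450, 476, 494, 491, 462, 451, 432, 381, 326, 366, 412, 403, 404, 400, 404, 393, 441, 585, 569, 564, 565, 565, 568, 576, 559, 427, 439, 443, 443, 445, 443, 444, 446, 449, 437, 371, 377, 379, 382, 375, 396, 455, 445]
```

```bash
python3 -m pendant '[{"claw":0.1,"dp":[0,0,-1.5],"angular":[0,0,0]},{"claw":0.1,"dp":[15,0.3,-1.5],"angular":[0,0,0]},{"claw":0.1,"dp":[30,0.6,-1.5],"angular":[0,0,0]},{"claw":0.1,"dp":[45,0.9,-2.5],"angular":[0,0,0]},{"claw":0.1,"dp":[60,1.2,-4.5],"angular":[0,0,0]},{"claw":0.1,"dp":[75,1.5,-6.5],"angular":[0,0,0]},{"claw":0.1,"dp":[90,1.9,-8],"angular":[0,0,0]},{"claw":0.1,"dp":[98,2.1,-8.5],"angular":[0,0,0]},{"claw":0.1,"dp":[104,2.3,-8.5],"angular":[0,0,0]},{"claw":0.1,"dp":[107,2.3,-8.5],"angular":[0,0,0]},{"claw":0.1,"dp":[107,2.3,-8.5],"angular":[0,0,0]}]'
```

```text
t: 31.48
tcp_pos: [517.7, -221.0, 205.4]
tcp_rot: [180.0, 0.0, 1.2]
wrist_force: [0.7, 0.5, -1.8]
grip_width: 29.7
grip_force: 39.9
```

```bash
python3 -m pendant '[{"claw":0.1,"dp":[1,0,0],"angular":[0,0,0]},{"claw":0.1,"dp":[2,0,0],"angular":[0,0,0]},{"claw":0.1,"dp":[2,0,0],"angular":[0,0,0]}]'|grep -e tcp_pos -e wrist
```

```text
tcp_pos: [519.8, -221.0, 205.5]
wrist_force: [-0.2, 0.4, -1.3]
```

```bash
python3 -m pendant '[{"claw":0.1,"dp":[1,0,0],"angular":[0,0,0]},{"claw":0.1,"dp":[1.5,0,0],"angular":[0,0,0]},{"claw":0.1,"dp":[1.5,0,0],"angular":[0,0,0]}]'|grep -e tcp_pos -e wrist
```

```text
tcp_pos: [521.4, -220.9, 205.4]
wrist_force: [-0.7, -0.0, -2.0]
```

```bash
python3 -m pendant '[{"claw":0.1,"dp":[1,0,0],"angular":[0,0,0]},{"claw":0.1,"dp":[1.5,0,0],"angular":[0,0,0]},{"claw":0.1,"dp":[1.5,0,0],"angular":[0,0,0]}]'|grep -e tcp_pos -e wrist
```

```text
tcp_pos: [522.9, -220.9, 205.4]
wrist_force: [-0.5, -0.8, -1.9]
```

```bash
python3 -m pendant '[{"claw":0.1,"dp":[1,0,0],"angular":[0,0,0]},{"claw":0.1,"dp":[1.5,0,0],"angular":[0,0,0]},{"claw":0.1,"dp":[1.5,0,0],"angular":[0,0,0]}]'|grep -e tcp_pos -e wrist
```

```text
tcp_pos: [524.3, -221.0, 205.4]
wrist_force: [-0.0, -0.2, -2.4]
```

```bash
python3 -m pendant '[{"claw":0.1,"dp":[1,0,0],"angular":[0,0,0]},{"claw":0.1,"dp":[1.5,0,0],"angular":[0,0,0]},{"claw":0.1,"dp":[1.5,0,0],"angular":[0,0,0]}]'|grep -e tcp_pos -e wrist
```

```text
tcp_pos: [524.7, -221.1, 205.1]
wrist_force: [-5.5, -1.1, 0.3]
```

```bash
python3 -m pendant '[{"claw":0.1,"dp":[0.8,0,0],"angular":[0,0,0]},{"claw":0.1,"dp":[1.2,0,0],"angular":[0,0,0]},{"claw":0.1,"dp":[1.2,0,0],"angular":[0,0,0]}]'|grep -e tcp_pos -e wrist
```

```text
tcp_pos: [525.0, -221.2, 205.1]
wrist_force: [-7.3, 0.7, 2.2]
```

```bash
python3 -m pendant '[{"claw":0.1,"dp":[0.7,0,-0.5],"angular":[0,0,0]},{"claw":0.1,"dp":[1.2,0,-0.8],"angular":[0,0,0]},{"claw":0.1,"dp":[1.2,0,-0.8],"angular":[0,0,0]},{"claw":0.1,"dp":[1.2,0,-0.8],"angular":[0,0,0]}]'|grep -e tcp_pos -e wrist
```

```text
tcp_pos: [525.2, -221.4, 204.3]
wrist_force: [-10.0, 0.9, 3.9]
```

```bash
python3 -m pendant '[{"claw":0.36,"dp":[0,0,0],"angular":[0,0,0]},{"claw":0.4,"dp":[0,0,0],"angular":[0,0,0]},{"claw":0.7,"dp":[-1,0,0],"angular":[0,0,0]},{"claw":0.9,"dp":[-1,0,0],"angular":[0,0,0]},{"claw":1,"dp":[-1,0,0],"angular":[0,0,0]},{"claw":1,"dp":[-1,0,50],"angular":[0,0,0]},{"claw":1,"dp":[-1,0,100],"angular":[0,0,0]},{"claw":1,"dp":[-1,0,126],"angular":[0,0,0]},{"claw":1,"dp":[-1,0,126],"angular":[0,0,0]}]'
python3 - <<'E'
from cell import viewer
import cv2,pickle
c=viewer.calibration("wrist");im=viewer.camera("wrist")[:,:,::-1]
pickle.dump(c,open("w7.pkl","wb"));cv2.imwrite("pics/w7.png",im)
w=cv2.resize(im[110:290,230:330],(300,540),interpolation=cv2.INTER_CUBIC)
a=cv2.resize(viewer.camera("side")[215:305,280:360,::-1],(480,540),interpolation=cv2.INTER_CUBIC)
cv2.imwrite("pics/both7.png",cv2.hconcat([w,a]))
E
```

```text
t: 35.35
tcp_pos: [528.3, -221.3, 332.8]
tcp_rot: [179.9, -0.3, 1.2]
wrist_force: [0.7, 0.2, -0.1]
grip_width: 92.0
grip_force: 0.0
```

View pics/both7.png

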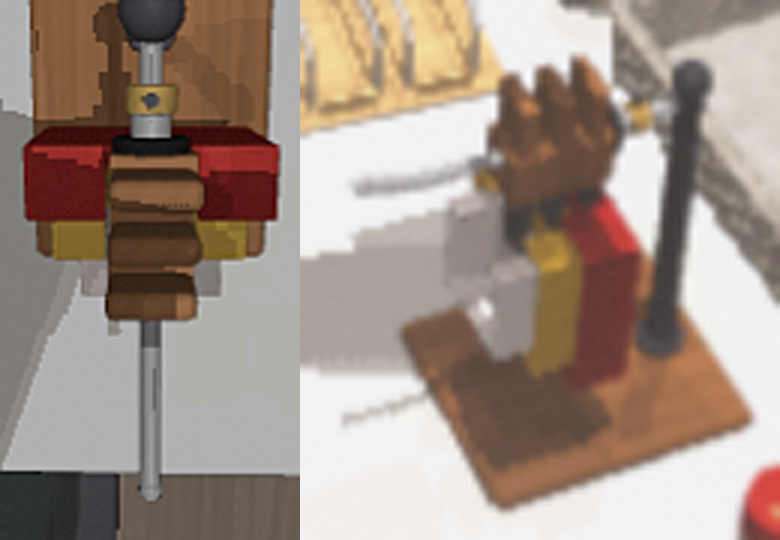

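The three pans hang upright and nested. In the left panel their tabs are evenly spaced at rows ≈188, 243 and 297, and the back one touches the black buffer at row 145. The gripper is clear of everything, so I'll hand in.

```bash
python3 -c "
from cell import workorder;print(workorder.sign_off())"
```

```text
the job is handed in; nothing more can be done
None
```

I hung all three pans on the hook, largest first, pressed each home with about 8 to 11 N, and handed the job in at about 35 s; the last pictures show them upright and nested, but the sign-off returned no verdict.

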